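# Tip the gauge case flat and push it up to the bench stop

## Robot

A 6-joint arm with a two-finger parallel gripper is mounted at the origin on a cart in front of the work surface, level with it; the furniture and walls round the work are solid. World frame = base frame: x ahead of the robot, y to its left, z up, the work surface at z = 0. Lengths are in mm, angles in rad, forces in N, time in s.
With the tool pointing down it reaches from about 350 to 975 mm from the base axis. Payload 7.1 kg.
Tool frame: the origin (TCP) lies midway between the tips of the shut fingers; the grasp point (between the pads) lies 19 mm behind it; z points along the fingers, y is the line along which they close (so a half turn about z gives the same grasp; the last joint's range is limited). The gripper opens to 88 mm and grips with 3 to 60 N. Pads are 20 mm wide; open, the fingers measure 115 mm over their backs; the gripper's body (75 mm by 178 mm) begins 61 mm behind the grasp point.
Start: joints at [-1.207, 0.423, 1.63, -0, 1.089, -0.019], TCP at [233.465, -579.74, 194.175] pointing down, gripper open.
Joint ranges: [-3, 3], [-0.9, 2.11], [0.09, 2.58], [-1.31, 4.45], [0.11, 2.69], [-2.54, 2.54]. Speed limits (rad/s): [2.39, 2.39, 3.01, 3.14, 3.14, 3.14].

## Interface

Orientations are given as a unit quaternion [w, x, y, z].
In Python, from station import robot gives the robot as it stands.
- The arm moves only by the tool arm_command, never from a script. Its argument "moves" is one flat list of numbers, 4 for each row, row after row: the shift along the tool's x, y, z in m, then the turn about the tool's z in degrees. A call has 1 to 5 rows; each row shifts and turns the commanded pose from where the row before left it, along the tool's axes as they then stand; what a row does not reach is not made up. A row lasts 1/12 s, in which the tool goes at most 41.7 mm and 7.16 degrees, less where a joint would pass 70% of its speed; a pose out of reach is approached as far as the arm can. A call with a gripper value outside its range is refused whole. "claw" is the opening, from 0 (shut) to 1 (fully open), set as the call begins (left out, the last holds). The fingers move at their own pace and stop on an object; "squeeze" is the grip in N (left out, the last holds). Time passes only in rows, so rows that do not move let the fingers close. It gives the time, the measured TCP pose, the force, the opening and the grip force at its end, in the units of the state.
- robot.sense(): the state, without advancing time (a new reading comes with each control period).
- robot.grab_frame(name): name is "side" or "top"; returns a dict with "pixels" (400x640x3 uint8, red, green, blue), "mtx" (3x3 intrinsics, pixels), "rvec" (rotation vector, rad) and "tvec" (3), from world to camera coordinates, as OpenCV has them. Camera axes: x right, y down, z forward; pixel columns grow to the right and rows downward; lengths in mm; the calibration is good to about 2 mm. A picture is of the moment at which its call begins. There is no depth.
- robot.close_job(): hands the job in; it is judged then, once.
The state is a dict: "time_s": time; "joints": joint angles; "joint_vel": joint speeds; "joint_efforts": joint torques, N m; "position": TCP position; "tool_rot": TCP orientation; "ft_force": force on the tool from outside, world axes, zero at the start; "torque": the same for the moment, N m; "width": finger opening in mm; "finger_force": force on a finger pad.
Only numpy, scipy, OpenCV 4.12 (cv2) and the standard library are available. Lean on these libraries where they do the work, as an engineer would, in place of code of your own. Each camera call takes 0.05 s, during which the arm holds its last target. There are 200 camera calls.

## Task

The empty wooden gauge case is standing on one short end. Push it over sideways so that it lies flat on its bottom with the lid on top, then push it back along the bench until its hinged back edge sits flush along the steel bench stop, no part of it past the stop's ends. Only push the case, never lift or carry it, and leave everything else on the bench where it is.

Things in the scene. Friction and masses are not known exactly. Their poses are not given: they have to be found in the camera images.
- gauge_case: Closed brown wooden case, 85 mm front to back (x), 170 long (y), 37 thick (z), 0.3-0.6 kg; lid stays shut. Origin: centre of the bottom face; x points to the hinged back, z out through the lid (pale label). Brass clasp stands 5 mm proud at the middle of the front. Starts standing on its +y end: origin 85 mm up, clasp roughly to the robot, lid to the robot's left, bottom to its right, turned up to 0.55 rad.
- case_back (a point): Middle of the lower edge of the case's hinged back (42 mm from the case's origin along its x); at the foot of the stop's face when home. Pushed high on the lid (140 mm up) the standing case tips about its foot once the push has gone some 40 mm and falls on its bottom: its origin is then about 85 mm farther, on the bottom's side, and its back 20 to 120 mm short of the stop.
- bench_stop: Bench stop: straight steel angle iron, 280 mm long, 22 mm high, 30 mm deep, screwed to the bench behind the case, its length across the robot's view. Origin: foot of its front face, at the middle of its length, on the bench. x axis points away from the robot, square to the face (the case comes from the -x side), y along its length. It does not move.
- ring_top: Bystander: flanged aluminium collar, 134 mm across, 53 mm high, near the front of the bench on the left. Origin: centre of its underside, z up.
- bush_6: Bystander: dark steel bush, 41 mm across, 62 mm tall, to the right. Origin: centre of its underside.
- steel_block: Bystander: rusty steel block, 30x38x28 mm, to the right. Origin: centre of its underside.
- cap_3: Bystander: flat grey spacer disc with a bore, 72 mm across, 17 mm high, near the front edge of the bench. Origin: centre of its underside.
- parts_pan: Bystander: round brass pan of parts, 164 mm across, 39 mm high, at the back on the left. Origin: centre of its underside.
- spray_bottle: Bystander: red and grey spray bottle, 61x42x169 mm, behind the stop. Origin: under its middle.

How it is judged (in metres and radians):
On the way, in this order (a step that is already met when the one before it is completed fails the run):
1. the case lies flat on its bottom, lid up (angle between gauge_case's own z axis and vertical below 0.06 rad and height (world z) of gauge_case below 0.008 m and linear speed of gauge_case below 0.03 m/s), for 0.2 s.
2. its hinged back is flush against the bench stop (angle between gauge_case's own z axis and vertical below 0.06 rad and height (world z) of gauge_case below 0.008 m and x of case_back in the frame of bench_stop above -0.007 m and angle between the x axis of gauge_case and the x axis of bench_stop, either way round below 0.06 rad and y of gauge_case in the frame of bench_stop between -0.055 and 0.055 m), for 0.2 s.
At the end, for the whole second after the job is handed in: The case lies flat on its bottom (within 0.06 rad), lid up, at rest; the middle of its hinged back edge is within 7 mm of the stop's face and the edge is parallel to it within 0.06 rad; the case's centre is within 55 mm of the middle of the stop's length, so that its whole length is on the stop (all of step 2 and linear speed of gauge_case below 0.01 m/s and angular speed of gauge_case below 0.05 rad/s); the robot touches nothing.
It fails at once if the case is lifted off the bench (height (world z) of gauge_case above 0.11 m or (angle between gauge_case's own z axis and vertical below 0.15 rad and height (world z) of gauge_case above 0.03 m)).
It fails at once if a bystander is moved more than 20 mm (distance of any of ring_top, bush_6, steel_block, cap_3, parts_pan, spray_bottle from where it was at the start of the episode above 0.02 m).
It also fails if it takes over 48 s, if anything falls off the work surface, if the arm or the gripper's body presses on something with over 40 N, if the wrist force passes 120 N, or if a joint passes its speed limit or range.

## Working session

There is one attempt and no reset: what is moved stays moved. The work goes in short steps, Python scripts to look and compute and a tool call to move; the robot and the scene stay as the last step left them, time stands still between calls to the robot, and variables do not carry over. Pictures are saved under pics/ and viewed, at most 10 in all, crops included, and the job is handed in when it is done.

Besides the shell and the picture viewer there is one more tool, called in YAML: its name, and indented under it one key for each argument. arm_command: Moves the arm, as the interface text tells. Its arguments: {"type":"object","properties":{"moves":{"type":"array","items":{"type":"number"}},"claw":{"type":"number"},"squeeze":{"type":"number"}},"required":["moves"]}

```bash
mkdir -p pics; ls; cat > h.py <<'E'
import numpy as np, cv2
from station import robot
def grab(n,fn=None):
    f=robot.grab_frame(n)
    if fn: cv2.imwrite('pics/'+fn+'.png',f['pixels'][:,:,::-1])
    return f
def ray(f,uv):
    R=cv2.Rodrigues(np.array(f['rvec'],float))[0]; t=np.array(f['tvec'],float).ravel()
    K=np.array(f['mtx'],float)
    uv=np.atleast_2d(np.array(uv,float))
    d=np.c_[uv,np.ones(len(uv))]@np.linalg.inv(K).T@R
    return -R.T@t,d
def onz(f,uv,z):
    c,d=ray(f,uv); return c+d*((z-c[2])/d[:,2])[:,None]
def proj(f,P):
    return cv2.projectPoints(np.array(P,float).reshape(-1,3),np.array(f['rvec'],float),np.array(f['tvec'],float),np.array(f['mtx'],float),None)[0][:,0]
E
python3 - <<'E'
from h import *
for n in('side','top'):
    f=grab(n,n+'0'); c,_=ray(f,[[0,0]]); print(n,c.round())
print(robot.sense())
E
```

```text
pics
side [349. 811. 806.]
top [ 373.    8. 1087.]
{'time_s': 0.1, 'joints': array([-1.20700561e+00,  4.23761221e-01,  1.63059541e+00, -3.61489870e-05,
        1.08860800e+00, -1.89911025e-02]), 'joint_vel': array([ 0.00035533, -0.00253113, -0.00135466, -0.00217945,  0.00057639,
       -0.0005805 ]), 'joint_efforts': array([-2.27783414e-03, -5.45616102e+01, -2.74324179e+01,  6.43952633e-02,
        1.88552187e-02, -3.47860646e-05]), 'position': array([ 233.26683291, -579.2585965 ,  193.48859739]), 'tool_rot': array([-6.73072472e-04,  9.81738772e-01,  1.90232784e-01, -1.33449809e-04]), 'ft_force': array([0.16027198, 0.101142  , 0.11616205]), 'torque': array([ 0.03215777, -0.05242159,  0.00042209]), 'finger_force': 0.0, 'width': 87.87652764651865}
```

View pics/top0.png

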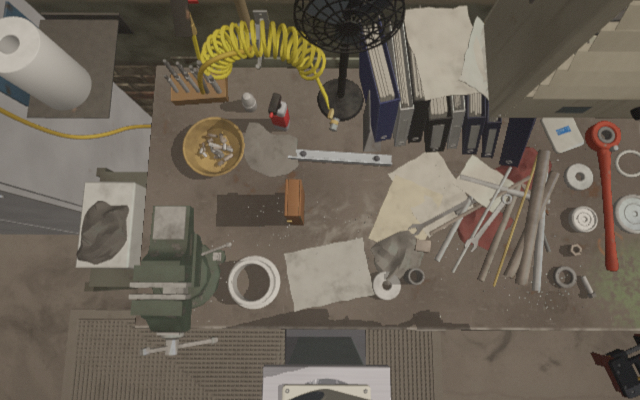

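View pics/side0.png

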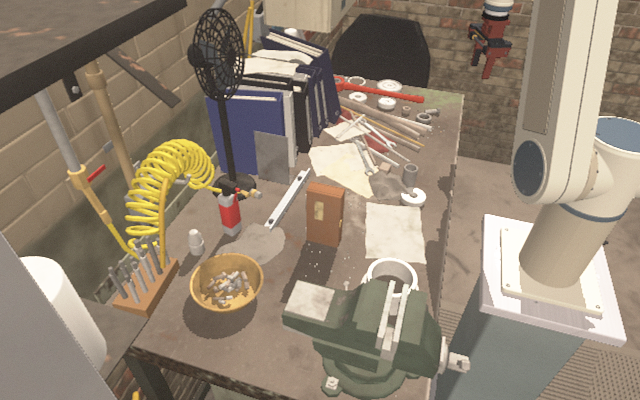

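The top view shows the case's top end at about (285–303, 178–224), and the stop from (289,155) to (391,160). In the side view the case is at about (325,215), with its pale label facing the camera (robot's left). I'll zoom in and measure.

```bash
cat > m0.py <<'E'
from h import *
f=grab('top'); s=grab('side')
a=f['pixels']; hsv=cv2.cvtColor(a,cv2.COLOR_RGB2HSV)
m=cv2.inRange(hsv,(3,110,70),(16,255,255)); m[:, :270]=0; m[:,320:]=0; m[:165]=0; m[240:]=0
c=max(cv2.findContours(m,cv2.RETR_EXTERNAL,cv2.CHAIN_APPROX_NONE)[0],key=cv2.contourArea)
print('case mask',cv2.boundingRect(c),cv2.contourArea(c)); 
q=cv2.approxPolyDP(c,3,True)[:,0]; print(q.tolist()); print(onz(f,q,170).round().tolist())
# stop
m=cv2.inRange(hsv,(0,0,150),(179,60,255)); m[:145]=0;m[170:]=0;m[:,:285]=0;m[:,396:]=0
c=max(cv2.findContours(m,cv2.RETR_EXTERNAL,cv2.CHAIN_APPROX_NONE)[0],key=cv2.contourArea)
b=cv2.boxPoints(cv2.minAreaRect(c)); print('stop',b.tolist()); print('z22',onz(f,b,22).round().tolist(),'z0',onz(f,b,0).round().tolist())
for n,uv,z in(('ring',(254,282),53),('cap',(386,286),17),('bush',(416,276),62),('block',(424,245),28),('pan',(213,147),39),('bottle',(279,112),120)):
    print(n,onz(f,[uv],z).round().tolist())
A=cv2.resize(a[140:300,210:410,::-1],None,fx=4,fy=3.75,interpolation=cv2.INTER_CUBIC)[:600]
A=cv2.resize(a[140:290,220:400,::-1],None,fx=4,fy=4,interpolation=cv2.INTER_CUBIC)
cv2.imwrite('pics/topc.png',A)
E
python3 m0.py
```

```text
case mask (284, 179, 21, 44) 683.0
[[286, 179], [284, 214], [292, 222], [300, 215], [303, 222], [301, 182]]
[[591.0, 94.0, 170.0], [510.0, 97.0, 170.0], [492.0, 78.0, 170.0], [508.0, 61.0, 170.0], [492.0, 54.0, 170.0], [584.0, 60.0, 170.0]]
stop [[294.9571838378906, 157.684814453125], [295.4902648925781, 149.1556396484375], [391.4902648925781, 155.1556396484375], [390.9571838378906, 163.684814453125]]
z22 [[685.0, 85.0, 22.0], [709.0, 84.0, 22.0], [694.0, -174.0, 22.0], [670.0, -172.0, 22.0]] z0 [[692.0, 87.0, 0.0], [716.0, 86.0, 0.0], [700.0, -177.0, 0.0], [676.0, -175.0, 0.0]]
ring [[358.0, 178.0, 53.0]]
cap [[349.0, -153.0, 17.0]]
bush [[375.0, -220.0, 62.0]]
block [[453.0, -251.0, 28.0]]
pan [[708.0, 301.0, 39.0]]
bottle [[773.0, 120.0, 120.0]]
```

View pics/topc.png

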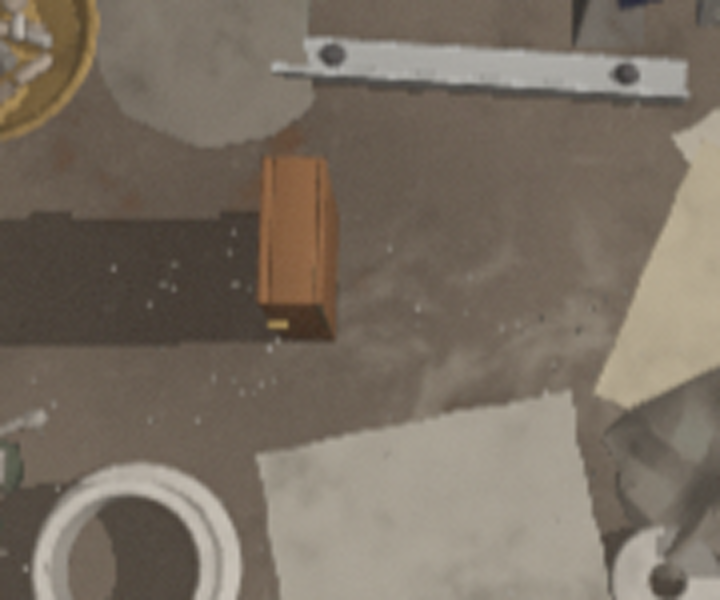

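The case stands almost square: top face about x 507–591, y 60–97, which matches 85×37 mm. The stop's foot middle is near (682, −36), with a yaw of about −0.06. First move: shut the fingers, raise the tool and turn it to line up with the stop.

arm_command:
  moves: [0,0,-0.012,6.35,0,0,-0.012,6.35,0,0,-0.012,6.35,0,0,-0.012,6.35,0,0,0,0]
  claw: 0

```text
time_s: 0.62
position: [233.9, -581.0, 244.5]
tool_rot: [0.002, 0.999, -0.032, 0.001]
ft_force: [0.7, -0.2, 0.5]
width: 57.9
finger_force: 0.0
```

```bash
cat > go.py <<'E'
import sys
from h import *
from scipy.spatial.transform import Rotation as Ro
s=robot.sense(); q=np.array(s['tool_rot']); R=Ro.from_quat(q[[1,2,3,0]]).as_matrix(); p=np.array(s['position'])
print('t',s['time_s'],'p',p.round(1),'head',np.degrees(np.arctan2(R[1,0],R[0,0])).round(2),'z',R[:,2].round(3),'F',np.round(s['ft_force'],1),'w',round(s['width'],1))
if len(sys.argv)>3:
    d=R.T@(np.array(sys.argv[1:4],float)-p)/1000; n=int(np.ceil(np.linalg.norm(d)*1000/40)); print('total tool',d.round(4),'rows',n,'each',(d/n).round(4))
E
python3 go.py 550 135 235
```

```text
t 0.6167 p [ 233.9 -581.   244.5] head -3.69 z [ 0.001 -0.004 -1.   ] F [ 0.7 -0.2  0.5] w 57.9
total tool [ 0.2693 -0.7349  0.0074] rows 20 each [ 0.0135 -0.0367  0.0004]
```

arm_command:
  moves: [0.0135,-0.0367,0,0,0.0135,-0.0367,0,0,0.0135,-0.0367,0,0,0.0135,-0.0367,0,0,0.0135,-0.0367,0,0]

```text
time_s: 1.03
position: [312.0, -398.7, 241.4]
tool_rot: [-0.0, 1.0, -0.029, -0.0]
ft_force: [-0.4, -0.2, 0.2]
width: 24.6
finger_force: 0.0
```

arm_command:
  moves: [0.0135,-0.0367,0,0,0.0135,-0.0367,0,0,0.0135,-0.0367,0,0,0.0135,-0.0367,0,0,0.0135,-0.0367,0,0]

```text
time_s: 1.45
position: [390.4, -219.6, 241.7]
tool_rot: [-0.0, 1.0, -0.029, -0.0]
ft_force: [1.4, -0.8, 0.6]
width: 0.5
finger_force: 0.0
```

arm_command:
  moves: [0.0135,-0.0367,0,0,0.0135,-0.0367,0,0,0.0135,-0.0367,0,0,0.0135,-0.0367,0,0,0.0135,-0.0367,0,0]

```text
time_s: 1.87
position: [468.9, -40.5, 241.7]
tool_rot: [0.0, 1.0, -0.028, -0.0]
ft_force: [0.3, -0.5, -0.1]
width: 0.2
finger_force: 0.0
```

```bash
python3 go.py 550 135 235
```

```text
t 1.8667 p [468.9 -40.5 241.7] head -3.24 z [-0. -0. -1.] F [ 0.3 -0.5 -0.1] w 0.2
total tool [ 0.071  -0.1798  0.0067] rows 5 each [ 0.0142 -0.036   0.0013]
```

arm_command:
  moves: [0.0142,-0.037,0,0,0.0142,-0.037,0,0,0.0142,-0.037,0,0,0.0142,-0.037,0,0,0.0142,-0.037,0,0]

```text
time_s: 2.28
position: [551.0, 139.9, 241.4]
tool_rot: [0.0, 1.0, -0.028, -0.0]
ft_force: [0.8, -0.7, 0.2]
width: 0.6
finger_force: 0.0
```

arm_command:
  moves: [0,0,0.027,0,0,0,0.027,0,0,0,0.027,0,0,0,0.026,0,0,0,0,0]

```text
time_s: 2.7
position: [546.9, 137.1, 129.8]
tool_rot: [0.001, 1.0, -0.028, -0.005]
ft_force: [-0.8, -0.1, 0.7]
width: 0.7
finger_force: 0.0
```

```bash
python3 go.py 549 100 135; python3 - <<'E'
from h import *
f=grab('top')
cv2.imwrite('pics/t1.png',cv2.resize(f['pixels'][140:290,220:400,::-1],None,fx=4,fy=4,interpolation=cv2.INTER_CUBIC))
E
```

```text
t 2.7 p [546.9 137.1 129.8] head -3.26 z [-0.009 -0.002 -1.   ] F [-0.8 -0.1  0.7] w 0.7
total tool [ 0.0042  0.037  -0.0052] rows 1 each [ 0.0042  0.037  -0.0052]
```

View pics/t1.png

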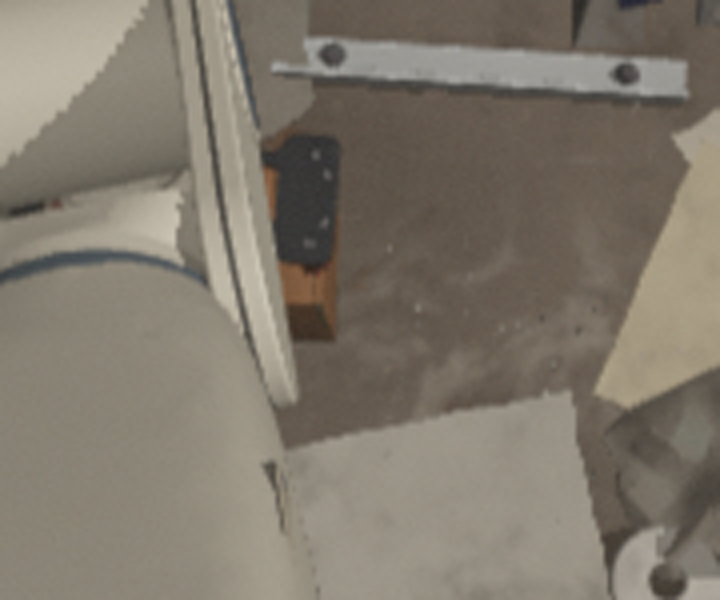

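The arm is in place to the left of the lid and the case hasn't moved. Now pushing gently toward −y.

arm_command:
  moves: [0.0005,0.008,-0.008,0,0.0005,0.008,0,0,0.0005,0.007,0,0,0.0004,0.006,0,0,0.0004,0.006,0,0]

```text
time_s: 3.17
position: [551.7, 101.8, 144.4]
tool_rot: [-0.0, 1.0, -0.03, 0.001]
ft_force: [0.4, 0.0, 0.5]
width: 0.3
finger_force: 0.0
```

arm_command:
  moves: [0.0004,0.007,0,0,0.0004,0.007,0,0,0.0004,0.007,0,0,0.0004,0.007,0,0,0.0004,0.006,0,0]

```text
time_s: 3.58
position: [550.9, 67.9, 143.1]
tool_rot: [0.0, 1.0, -0.03, -0.0]
ft_force: [-0.7, 0.4, 0.1]
width: 0.7
finger_force: 0.0
```

```bash
python3 go.py; python3 - <<'E'
from h import *
f=grab('side')
cv2.imwrite('pics/s1.png',cv2.resize(f['pixels'][120:320,200:460,::-1],None,fx=3,fy=3,interpolation=cv2.INTER_CUBIC))
E
```

```text
t 3.5833 p [550.9  67.9 143.1] head -3.48 z [-0. -0. -1.] F [-0.7  0.4  0.1] w 0.7
```

View pics/s1.png

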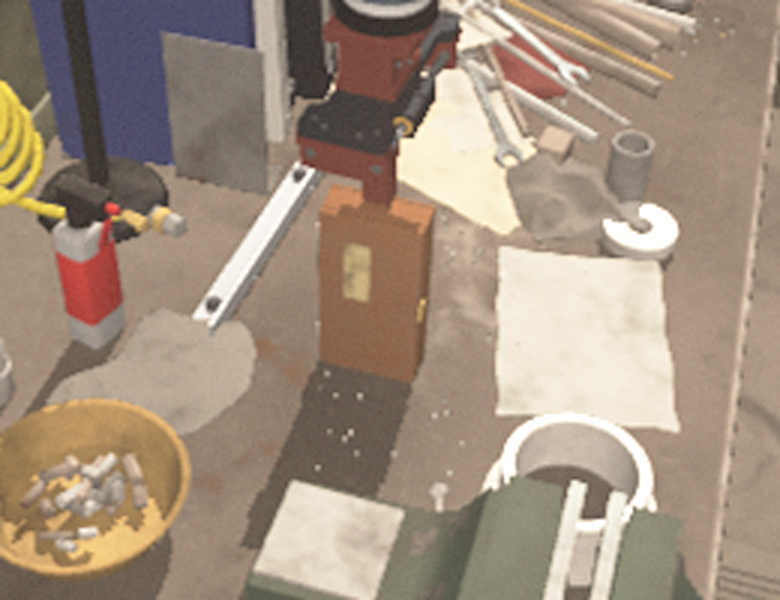

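The case still stands and there's no contact force, though the finger should be pressing on the lid. I'll check the geometry by projecting known points into the image.

```bash
python3 - <<'E'
from h import *
f=grab('side'); t=grab('top')
p=robot.sense()['position']
print('tcp',(proj(f,p)-[200,120])*3, proj(t,p))
for P in [(510,97,170),(591,94,170),(590,60,170),(507,60,170),(510,97,0),(591,94,0)]: print(P,((proj(f,P)-[200,120])*3).round().tolist(),proj(t,P).round(1).tolist())
print(f['mtx'],t['mtx'])
E
```

```text
tcp [[377.57719564 221.94585234]] [[297.71091966 198.50154906]]
(510, 97, 170) [[419.0, 230.0]] [[283.9, 214.1]]
(591, 94, 170) [[320.0, 206.0]] [[286.0, 179.1]]
(590, 60, 170) [[335.0, 180.0]] [[300.9, 179.6]]
(507, 60, 170) [[435.0, 201.0]] [[300.3, 215.5]]
(510, 97, 0) [[409.0, 380.0]] [[289.9, 223.6]]
(591, 94, 0) [[320.0, 356.0]] [[291.6, 193.7]]
[[423.10095389   0.         318.97080509]
 [  0.         423.10095389 201.82815468]
 [  0.           0.           1.        ]] [[411.85620867   0.         324.40745037]
 [  0.         411.85620867 204.1339772 ]
 [  0.           0.           1.        ]]
```

```bash
python3 - <<'E'
from h import *
f=grab('side'); t=grab('top')
a=cv2.resize(f['pixels'][140:260,290:370,::-1],(400,600),interpolation=cv2.INTER_CUBIC)
b=cv2.resize(t['pixels'][150:270,250:330,::-1],(400,600),interpolation=cv2.INTER_CUBIC)
cv2.imwrite('pics/c1.png',np.hstack([a,b]))
E
```

```text
(no output)
```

View pics/c1.png

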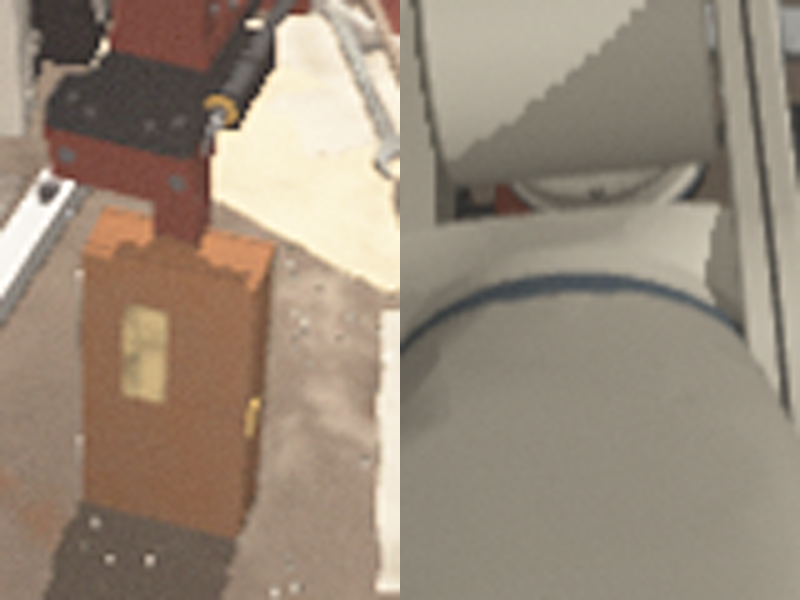

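```bash
python3 - <<'E'
from h import *
f=grab('side'); s=robot.sense(); p=np.array(s['position']); print(s['time_s'],p.round(1),s['joints'].round(3),s['ft_force'].round(2))
def c(P): return ((proj(f,P)-[290,140])*5).round().tolist()
for z in(143,170,204,223,240):
  print(z,'fing L',c([[p[0]-10,p[1]+14,z],[p[0]+10,p[1]+14,z]]),'body',c([[p[0]-37,p[1]+89,z],[p[0]+37,p[1]+89,z],[p[0]+37,p[1]-89,z]]))
m=cv2.inRange(cv2.cvtColor(f['pixels'],cv2.COLOR_RGB2HSV),(20,60,100),(30,150,255)); m[:, :310]=0; m[:,330:]=0; m[:190]=0;m[230:]=0
print(cv2.boundingRect(m))
E
```

```text
3.8833 [551.1  68.9 143.1] [0.103 0.388 1.824 0.    0.929 1.734] [ 0.84  0.18 -0.36]
143 fing L [[191.0, 294.0], [150.0, 285.0]] body [[201.0, 412.0], [44.0, 376.0], [160.0, 148.0]]
170 fing L [[192.0, 250.0], [151.0, 241.0]] body [[203.0, 368.0], [43.0, 332.0], [161.0, 106.0]]
204 fing L [[195.0, 193.0], [153.0, 184.0]] body [[206.0, 310.0], [42.0, 274.0], [163.0, 50.0]]
223 fing L [[196.0, 160.0], [154.0, 151.0]] body [[208.0, 277.0], [42.0, 240.0], [163.0, 18.0]]
240 fing L [[198.0, 130.0], [155.0, 121.0]] body [[209.0, 246.0], [41.0, 210.0], [164.0, -11.0]]
(316, 202, 6, 18)
```

In the image the fingertip looks higher than the state says, as if it passed just over the case top. I'll back off to the left and check the tip height in the side view.

arm_command:
  moves: [0,-0.02,0,0,0,-0.03,0,0,0,-0.03,0,0,0,0,0,0,0,0,0,0]

```text
time_s: 4.3
position: [555.8, 150.0, 143.1]
tool_rot: [0.0, 1.0, -0.029, 0.0]
ft_force: [-0.1, -0.7, 0.3]
width: 0.3
finger_force: 0.0
```

```bash
python3 - <<'E'
from h import *
f=grab('side'); s=robot.sense(); p=np.array(s['position']); print(s['time_s'],p.round(1),s['ft_force'].round(2))
def c(P): return ((proj(f,P)-[270,120])*4).round().tolist()
a=cv2.resize(f['pixels'][120:270,270:400,::-1],None,fx=4,fy=4,interpolation=cv2.INTER_CUBIC)
for z in(143,170,223): print(z,c([p[0],p[1],z]),c([p[0]+37,p[1]+89,z]))
cv2.circle(a,tuple(int(v) for v in c(p)[0]),4,(0,255,0),1)
cv2.imwrite('pics/s2.png',a)
E
```

```text
4.35 [555.6 149.  143. ] [-0.51 -0.34  0.22]
143 [[175.0, 383.0]] [[57.0, 477.0]]
170 [[175.0, 348.0]] [[56.0, 441.0]]
223 [[176.0, 275.0]] [[52.0, 368.0]]
```

View pics/s2.png

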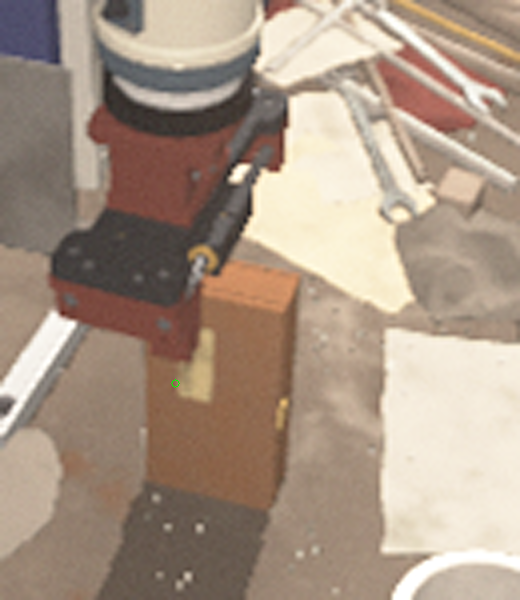

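The visible fingertip ends at about (175,355), roughly 25 mm above the reported TCP at (175,383). The real tip therefore sits higher than reported and passed over the case top. I'll go 37 mm lower and push again.

arm_command:
  moves: [-0.003,0,0.018,0,-0.003,0,0.019,0,0,0.015,0,0,0,0.012,0,0,0,0.006,0,0]

```text
time_s: 4.77
position: [547.6, 114.0, 106.1]
tool_rot: [0.0, 1.0, -0.031, -0.0]
ft_force: [1.0, 0.6, 0.6]
width: 0.8
finger_force: 0.0
```

arm_command:
  moves: [0.0004,0.006,0,0,0.0004,0.006,0,0,0.0004,0.006,0,0,0.0004,0.006,0,0,0.0004,0.006,0,0]

```text
time_s: 5.18
position: [548.4, 85.4, 106.5]
tool_rot: [-0.0, 1.0, -0.03, 0.0]
ft_force: [0.6, 0.7, -0.3]
width: 0.5
finger_force: 0.1
```

```bash
cat > lid.py <<'E'
from h import *
f=grab('side'); m=cv2.inRange(cv2.cvtColor(f['pixels'],cv2.COLOR_RGB2HSV),(3,110,70),(16,255,255)); m[:,:260]=0; m[:,400:]=0; m[:150]=0;m[280:]=0
c=max(cv2.findContours(m,cv2.RETR_EXTERNAL,cv2.CHAIN_APPROX_NONE)[0],key=cv2.contourArea); print('side case bbox',cv2.boundingRect(c),cv2.contourArea(c))
E
python3 go.py; python3 lid.py
```

```text
t 5.1833 p [548.4  85.4 106.5] head -3.46 z [ 0.001  0.    -1.   ] F [ 0.6  0.7 -0.3] w 0.5
side case bbox (298, 181, 50, 65) 1856.0
```

arm_command:
  moves: [0.0004,0.006,0,0,0.0004,0.006,0,0,0.0004,0.006,0,0,0.0004,0.006,0,0,0.0004,0.006,0,0]

```text
time_s: 5.65
position: [548.2, 55.3, 106.1]
tool_rot: [0.0, 1.0, -0.03, -0.0]
ft_force: [0.1, -0.6, 0.3]
width: 0.5
finger_force: 0.0
```

```bash
python3 go.py; python3 lid.py;  python3 - <<'E'
from h import *
f=grab('side'); a=cv2.resize(f['pixels'][120:270,270:400,::-1],None,fx=4,fy=4,interpolation=cv2.INTER_CUBIC); cv2.imwrite('pics/s3.png',a)
E
```

```text
t 5.65 p [548.2  55.3 106.1] head -3.46 z [-0. -0. -1.] F [ 0.1 -0.6  0.3] w 0.5
side case bbox (303, 172, 52, 67) 1946.0
```

View pics/s3.png

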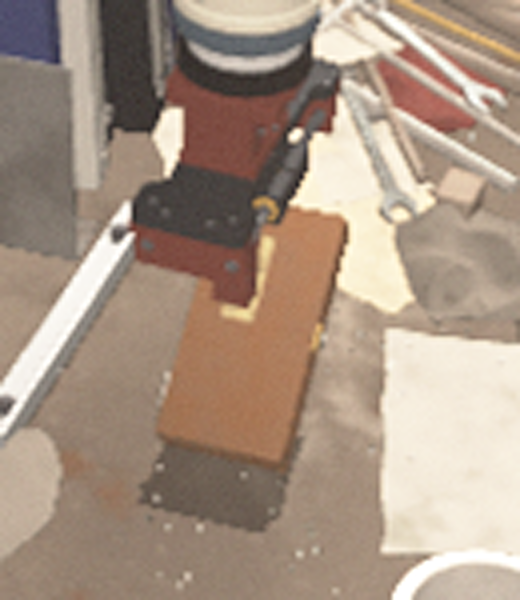

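The case is tipping with the finger on its lid, and its shadow has shortened. I'll push a little more, then let it fall.

arm_command:
  moves: [0,0.006,0,0,0,0.004,0,0,0,0,0,0,0,0,0,0,0,0,0,0]

```text
time_s: 6.17
position: [547.7, 46.0, 106.2]
tool_rot: [-0.0, 1.0, -0.03, 0.0]
ft_force: [0.5, -0.8, -0.1]
width: 0.4
finger_force: 0.0
```

arm_command:
  moves: [0,-0.02,-0.02,0,0,-0.03,-0.03,0,0,-0.03,-0.03,0,-0.02,0,0,0,-0.02,0,0,0]

```text
time_s: 6.58
position: [514.2, 129.1, 187.2]
tool_rot: [-0.001, 1.0, -0.029, 0.002]
ft_force: [-0.8, -0.6, -0.3]
width: 0.2
finger_force: 0.0
```

```bash
python3 go.py; python3 lid.py; cat > m1.py <<'E'
from h import *
f=grab('top'); hsv=cv2.cvtColor(f['pixels'],cv2.COLOR_RGB2HSV)
m=cv2.inRange(hsv,(3,110,60),(16,255,255)); m[:, :270]=0; m[:,390:]=0; m[:160]=0; m[250:]=0
m=cv2.morphologyEx(m,cv2.MORPH_OPEN,np.ones((3,3)))
c=max(cv2.findContours(m,cv2.RETR_EXTERNAL,cv2.CHAIN_APPROX_NONE)[0],key=cv2.contourArea)
b=cv2.boxPoints(cv2.minAreaRect(c)); print('bbox',cv2.boundingRect(c),cv2.contourArea(c)); print(onz(f,b,37).round(1).tolist())
E
python3 m1.py
```

```text
t 6.5833 p [514.2 129.1 187.2] head -3.34 z [ 0.005  0.001 -1.   ] F [-0.8 -0.6 -0.3] w 0.2
side case bbox (307, 169, 52, 66) 1751.0
bbox (308, 192, 65, 33) 1958.5
[[588.5, 48.5, 37.0], [589.5, -118.1, 37.0], [505.6, -116.9, 37.0], [504.6, 47.5, 37.0]]
```

The case is down: lid at x 505–590, right end at y −118, so its centre is about (547, −34). Its yaw is near 0 and the stop's about −0.06. Next I go in front of it with the fingers open, so one finger lands on each side of the clasp.

```bash
python3 go.py 435 -32 120
```

```text
t 6.6833 p [510.  127.8 185.2] head -3.36 z [-0.002 -0.    -1.   ] F [-0.2  0.7 -0.7] w 0.6
total tool [-0.0654  0.1639  0.0654] rows 5 each [-0.0131  0.0328  0.0131]
```

arm_command:
  moves: [-0.013,0.033,0,0,-0.013,0.033,0,0,-0.013,0.033,0,0,-0.013,0.033,0,0,-0.013,0.032,0,0]
  claw: 1

```text
time_s: 7.1
position: [437.6, -34.2, 185.1]
tool_rot: [0.0, 1.0, -0.03, 0.0]
ft_force: [0.5, 0.5, 0.6]
width: 30.2
finger_force: 0.0
```

arm_command:
  moves: [0,0,0.03,0,0,0,0.03,0,0,0,0.03,0,0,0,0.03,0,0,0,0.02,0]

```text
time_s: 7.52
position: [437.4, -33.1, 42.8]
tool_rot: [-0.0, 1.0, -0.031, -0.001]
ft_force: [-0.9, 0.0, 1.1]
width: 63.5
finger_force: 0.0
```

```bash
python3 go.py; python3 m1.py; python3 - <<'E'
from h import *
f=grab('side'); s=robot.sense(); p=np.array(s['position']); 
def c(P): return ((proj(f,P)-[280,120])*4).round().tolist()
a=cv2.resize(f['pixels'][120:270,280:440,::-1],None,fx=4,fy=4,interpolation=cv2.INTER_CUBIC)
for y in(-50,50): print(y,[c([p[0],p[1]+y,z]) for z in (0,30,45,70)])
cv2.imwrite('pics/s4.png',a)
E
```

```text
t 7.5167 p [437.4 -33.1  42.8] head -3.51 z [-0.001  0.    -1.   ] F [-0.9  0.   1.1] w 63.5
bbox (308, 192, 65, 32) 833.0
[[588.5, 48.5, 37.0], [589.5, -118.1, 37.0], [508.2, -116.9, 37.0], [507.2, 47.5, 37.0]]
-50 [[[395.0, 351.0]], [[400.0, 319.0]], [[403.0, 303.0]], [[407.0, 275.0]]]
50 [[[365.0, 448.0]], [[370.0, 416.0]], [[372.0, 399.0]], [[376.0, 371.0]]]
```

View pics/s4.png

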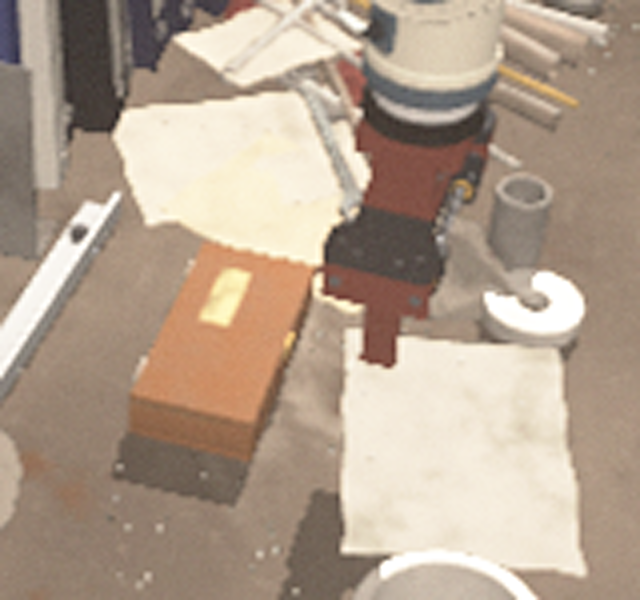

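The case lies flat with its lid up and its clasp at about (288,340), facing the arm. The near fingertip, at (378,362), is again about 25 mm above the reported height. I'll lower in small steps and watch the force.

arm_command:
  moves: [0,0,0.012,0,0,0,0.012,0,0,0,0.008,0,0,0,0.003,0,0,0,0,0]

```text
time_s: 8.03
position: [438.1, -32.7, 10.2]
tool_rot: [-0.0, 1.0, -0.03, -0.0]
ft_force: [-0.1, -0.4, -0.2]
width: 88.2
finger_force: 0.0
```

arm_command:
  moves: [0,0,0.004,0,0,0,0.003,0,0,0,0.003,0,0,0,0,0]

```text
time_s: 8.37
position: [437.6, -32.6, -0.1]
tool_rot: [-0.0, 1.0, -0.03, -0.0]
ft_force: [-1.1, -1.5, -0.4]
width: 87.6
finger_force: 0.0
```

```bash
python3 go.py; python3 - <<'E'
from h import *
f=grab('top'); g=cv2.cvtColor(f['pixels'],cv2.COLOR_RGB2GRAY).astype(float)
# lower boundary of bright stop: sub-pixel bottom edge per column
pts=[]
for u in range(300,388,2):
    col=g[145:175,u]; k=np.argmax(col>150)
    d=np.diff(col); j=k+np.argmin(d[k:]); pts.append((u,145+j+.5))
pts=np.array(pts,float); P=onz(f,pts,22)
vx,vy,x0,y0=cv2.fitLine(P[:,:2].astype(np.float32),cv2.DIST_HUBER,0,.01,.01).ravel()
print('top front edge z22: x at y=-36',x0+(-36-y0)*vx/vy,'yaw',-np.arctan(vx/vy), 'px',pts[::8].tolist(), 'resid',np.abs((P[:,0]-x0)-(P[:,1]-y0)*vx/vy).mean())
print(g[145:172,310].astype(int),g[145:172,370].astype(int))
E
```

```text
t 8.3667 p [ 4.376e+02 -3.260e+01 -1.000e-01] head -3.47 z [-0.  0. -1.] F [-1.1 -1.5 -0.4] w 87.6
top front edge z22: x at y=-36 677.1671 yaw -0.05752631 px [[300.0, 158.5], [316.0, 159.5], [332.0, 160.5], [348.0, 161.5], [364.0, 162.5], [380.0, 163.5]] resid 0.6601183114999579
[ 98  98  97  97  98 133 163 163 161 163 162 158 156 147  93  76  83  97
  94  93  95  92  90  91  92  90  91] [103 105 108 104 106 106 102 103 131 160 166 168 165 165 164 164 165 151
  89  80  87 100 102  99 103 101 103]
```

No contact at a reported z of 0, so the offset is real. I'll go 10 mm lower and then forward.

arm_command:
  moves: [0,0,0.004,0,0,0,0.003,0,0.008,0,0.002,0,0.012,0,0,0,0.012,0,0,0]

```text
time_s: 8.83
position: [470.3, -34.6, -9.2]
tool_rot: [-0.0, 1.0, -0.03, -0.0]
ft_force: [0.1, -0.2, 0.0]
width: 88.0
finger_force: 0.0
```

arm_command:
  moves: [0.01,0,0,0,0.008,0,0,0,0.008,0,0,0,0.008,0,0,0,0.008,0,0,0]

```text
time_s: 9.25
position: [511.4, -37.1, -9.1]
tool_rot: [-0.0, 1.0, -0.03, -0.001]
ft_force: [-1.8, 0.1, -1.6]
width: 87.7
finger_force: 0.6
```

```bash
python3 go.py; python3 m1.py
```

```text
t 9.25 p [511.4 -37.1  -9.1] head -3.47 z [-0.002  0.    -1.   ] F [-1.8  0.1 -1.6] w 87.7
bbox (310, 184, 6, 13) 48.0
[[609.8, 43.6, 37.0], [609.9, 30.5, 37.0], [578.0, 30.2, 37.0], [577.9, 43.2, 37.0]]
```

arm_command:
  moves: [0.009,0,0,0,0.009,0,0,0,0.009,0,0,0,0.009,0,0,0,0.009,0,0,0]

```text
time_s: 9.72
position: [557.5, -40.0, -8.9]
tool_rot: [0.0, 1.0, -0.03, 0.0]
ft_force: [-0.6, 0.2, -1.2]
width: 87.5
finger_force: 0.7
```

arm_command:
  moves: [0.004,0,0,0,0.004,0,0,0,0.004,0,0,0,0.003,0,0,0,0.002,0,0,0]

```text
time_s: 10.13
position: [573.8, -40.9, -8.9]
tool_rot: [-0.0, 1.0, -0.03, 0.0]
ft_force: [-1.9, 0.4, 0.5]
width: 87.6
finger_force: 1.1
```

```bash
python3 go.py; cat > m2.py <<'E'
from h import *
# side view: gap between case back edge & stop, with lid outline
f=grab('top'); hsv=cv2.cvtColor(f['pixels'],cv2.COLOR_RGB2HSV)
m=cv2.inRange(hsv,(3,110,60),(16,255,255)); m[:, :270]=0; m[:,400:]=0; m[:150]=0; m[250:]=0
ys,xs=np.nonzero(m); print('top mask',len(xs),xs.min(),xs.max(),ys.min(),ys.max())
P=[]
for u in range(xs.min()+1,xs.max(),3):
    r=np.nonzero(m[:,u])[0]
    if len(r): P.append((u,r.min()-.5))
W=onz(f,P,37); print(np.c_[P,W[:,:2].round(1)].tolist())
E
python3 m2.py
```

```text
t 10.1333 p [573.8 -40.9  -8.9] head -3.47 z [ 0.  0. -1.] F [-1.9  0.4  0.5] w 87.6
top mask 54 282 316 161 189
[[313.0, 160.5, 673.3, 36.4]]
```

arm_command:
  moves: [0.003,0,0,0,0.003,0,0,0,0.002,0,0,0,0,0,0,0]

```text
time_s: 10.52
position: [580.5, -41.4, -9.0]
tool_rot: [0.0, 1.0, -0.03, -0.001]
ft_force: [-4.5, 0.7, 2.9]
width: 87.7
finger_force: 2.2
```

arm_command:
  moves: [0.002,0,0,0,0.002,0,0,0,0.001,0,0,0,0,0,0,0]

```text
time_s: 10.85
position: [580.3, -41.2, -9.7]
tool_rot: [-0.0, 1.0, -0.03, -0.006]
ft_force: [-16.5, 0.7, 12.8]
width: 87.8
finger_force: 8.6
```

The force rises and the motion stops at x 580, so the case is against the stop. Backing straight off and then checking.

arm_command:
  moves: [-0.004,0,0,0,-0.01,0,0,0,-0.03,0,0,0,-0.04,0,0,0,-0.04,0,0,0]

```text
time_s: 11.27
position: [462.6, -34.2, -8.6]
tool_rot: [0.0, 1.0, -0.03, 0.002]
ft_force: [-1.3, 0.1, -0.6]
width: 87.7
finger_force: 0.0
```

arm_command:
  moves: [-0.01,0,-0.04,0,0,0,-0.04,0,0,0.03,-0.03,0,-0.01,0.04,0,0,-0.01,0.04,0,0]

```text
time_s: 11.68
position: [428.5, -143.1, 103.3]
tool_rot: [0.001, 1.0, -0.029, 0.004]
ft_force: [-0.1, -0.3, 0.3]
width: 87.9
finger_force: 0.0
```

arm_command:
  moves: [-0.01,0.04,0,0,-0.01,0.04,0,0,0,0.04,0,0,0,0.04,0,0,0,0,0,0]

```text
time_s: 12.1
position: [397.7, -307.2, 101.7]
tool_rot: [0.003, 0.999, -0.033, 0.003]
ft_force: [1.2, -0.3, -0.6]
width: 88.1
finger_force: 0.0
```

```bash
python3 go.py; sed -i 's/m\[:160\]=0/m[:148]=0/' m1.py; python3 m1.py; python3 m2.py | head -1; python3 - <<'E'
from h import *
f=grab('top');s=grab('side')
a=cv2.resize(f['pixels'][130:260,260:410,::-1],None,fx=3,fy=3,interpolation=cv2.INTER_CUBIC)
b=cv2.resize(s['pixels'][120:250,250:366,::-1],None,fx=3,fy=3,interpolation=cv2.INTER_CUBIC)
cv2.imwrite('pics/fin.png',np.hstack([a,b]))
E
```

```text
t 12.1 p [ 397.7 -307.2  101.7] head -3.73 z [ 0.005 -0.005 -1.   ] F [ 1.2 -0.3 -0.6] w 88.1
bbox (310, 159, 66, 35) 1929.5
[[592.6, 44.1, 37.0], [679.2, 40.1, 37.0], [670.0, -129.0, 37.0], [583.6, -122.7, 37.0]]
top mask 1803 310 375 159 194
```

View pics/fin.png

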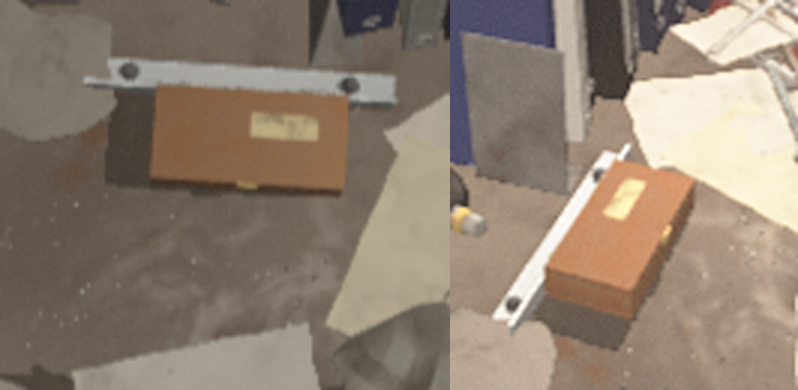

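The case lies flat, lid up, with its back edge along the stop: yaw about −0.054 against −0.058, back at x ≈ 675 against 677, centred along the stop's length. The arm is clear, so I'm handing in.

```bash
python3 -c "
from station import robot
print(robot.close_job())"
```

```text
the job is handed in; nothing more can be done
None
```

I handed the job in at about 12 s: the case lies flat with its lid up and its hinged back flush along the bench stop (about 2 mm gap and 0.004 rad off parallel by the camera), near the middle of its length, but the hand-in returned no verdict.

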